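# Stack the desk caddy from the railed rack

### The arm

A 6-joint arm with a two-finger parallel gripper is mounted at the origin on the work surface. World frame = base frame: x ahead of the robot, y to its left, z up, the work surface at z = 0. Lengths are in m, angles in rad, forces in N, time in s.
With the tool pointing down it reaches from about 0.25 to 0.725 m from the base axis. Payload 4 kg.
Tool frame: the origin (TCP) lies on the centre line of the jaws, within the pads' length; the fingertips stand 22 mm ahead of it and the grasp point (between the pads) lies 3 mm ahead of it; z points along the fingers, y is the line along which they close (so a half turn about z gives the same grasp; the last joint's range is limited). The gripper opens to 85 mm and grips with 20 to 120 N. Pads are 22 mm wide; open, the fingers measure 114 mm over their backs; the gripper's body (76 mm by 85 mm) begins 54 mm behind the grasp point. The pads swing forward as they close: fully open they stand 13 mm farther back than shut.
Start: joints at [1.343, 0.241, 0.005, 1.335, 0, 1.571], TCP at [0.113, 0.487, 0.253] pointing down, gripper open.
Joint ranges: [-2.72, 2.72], [-1.05, 1.87], [-1.09, 1.28], [-1.99, 2.15], [-1.42, 1.44], [-3.14, 3.14]. Speed limits (rad/s): [2.79, 2.79, 3.14, 3.14, 3.14, 3.14].

### API

Orientations are given as a unit quaternion [x, y, z, w].
In Python, from workcell import bot gives the robot as it stands.
- The arm moves only by the shell command python3 -m inch 'ROWS'. ROWS is JSON, one flat list of numbers, 7 for each row, row after row: the shift along the world's x, y, z in mm, then the turn, a rotation vector about the world's x, y, z in rad, then the opening in per cent of the stroke, from 0 (shut) to 100 (fully open). A call has 1 to 8 rows; each row is the pose to reach, as a shift and turn from the pose commanded when the call began; what a row does not reach only later rows make up. A row lasts 1/12 s, in which the tool goes at most 41.7 mm and 7.16 degrees, less where a joint would pass 70% of its speed; a pose out of reach is approached as far as the arm can. A call with a gripper value outside its range is refused whole. The fingers move at their own pace and stop on an object; the grip force is fixed at half the most. Time passes only in rows, so rows that repeat a pose let the fingers close. It gives the time, the measured TCP pose, the force, the opening and the grip force at its end, in the units of the state.
- bot.get_obs(): the state, without advancing time (a new reading comes with each control period).
- bot.camera(name): name is "scene" or "top" or "wrist"; returns the picture (420x560x3 uint8, blue, green, red); there is no depth.
- bot.camera_info(name): a dict with "intrinsics" (3x3 intrinsics, pixels), "camera_from_world" (4x4, takes a point from world to camera coordinates); the wrist camera has in their place "hand_eye" (4x4, takes a point from camera to tool coordinates, whose origin is the TCP and whose axes are the flange's). Camera axes: x right, y down, z forward; pixel columns grow to the right and rows downward; lengths in m; the calibration is good to about 2 mm. A picture is of the moment at which its call begins: read the wrist's pose just before it. camera_info takes no time and is no camera call.
- bot.job_done(): hands the job in; it is judged then, once.
Trained networks look in the newest picture that a camera, given by its name, has taken for a name from the list of things; names that differ only in an ending like _2 or _b are one class to them, and where a whole thing is asked for, a point or a joint stands for the part that bears it (a point fixed in the world has none). Each returns a list of dicts, best first, with "confidence" (0 to 1); they miss things now and then, are a little off and sometimes report something else, mostly with a low value. They report only what shows in the picture. A call takes as long as a camera call. They do not tell look-alikes from the thing itself.
- bot.silhouettes(camera, target): "mask" (420x560 bool, what is visible of it) and "uv" ([column, row] in pixels, amid what is visible of it).
- bot.spot_point(camera, target): "uv" ([column, row] in pixels: a listed point, or the origin of a listed thing).
The state is a dict: "clock": time; "joint_pos": joint angles; "joint_vel": joint speeds; "tau": joint torques, N m; "eef_pos": TCP position; "tool_rot": TCP orientation; "ft_force": force on the tool from outside, world axes, zero at the start; "ft_torque": the same for the moment, N m; "grip_width": finger opening in m; "grasp_force": force on a finger pad.
Only numpy, scipy, OpenCV 4.12 (cv2) and the standard library are available. Lean on these libraries where they do the work, as an engineer would, in place of code of your own. Each camera call takes 0.05 s, during which the arm holds its last target. There are 200 camera calls.

### The job

Take the stationery caddy off the desk rack: draw up its sliding handle, lift the caddy by it up over the rack's front rail without jamming it against the board above, then draw it out forward. Lower it gently onto the tray on the desk that has sockets in its corners, so that all four feet drop fully home, and let go. Keep the caddy upright, and leave the lower tray and everything else where they stand.

Things in the scene. Friction and masses are not known exactly. Their poses are not given: they have to be found in the camera images.
- rack_rail (a point): middle of the top edge of the front rail of the fixed sheet-metal rack, 85 mm over the desk; x into the rack (away from the robot at zero yaw), y along the rail to the left, z up. Rail 8 mm thick, 388 mm long, rising 25 mm above the shelf floor; the floor is 60 mm over the desk and runs from 4 to 168 mm behind this point. Side panels are 85 mm high in front, and closed beneath the board
- rack_board (a point): middle of the lower front edge of the rack's upper board, 185 mm over the desk, 86 mm behind the rail's middle; axes as the rail's. The board is 12 mm thick, carries books and paper up to 230 mm, and covers the shelf from here to the back; in front of it the shelf is open above. The caddy's handle reaches under it: with the handle drawn fully up the caddy can rise 37 mm before the handle strikes it
- caddy_mid (a point): centre of the caddy's tray, half-way up, 25 mm above its feet's underside; x its short side (about along the rack's x at the start), y its long side, z up. Open stationery tray 110 (x) by 150 mm (y), walls up to 15 mm above this point. Four round feet 10 mm long under its floor, 13.5 mm across, chamfered 0.5 mm, at x +-43, y +-63 mm. Starts on the shelf floor. With its handle 0.33 to 0.54 kg
- caddy_slot (a point): middle of the mouth of the caddy's handle slot, 5 mm above the tray's centre; axes as the caddy's. From it stands the pull-up handle: an upright plate 10 mm thick (y), 50 mm long (x), its top 36 mm above this point when pushed in, 58 mm drawn out. It slides 22 mm, rubbing with 0.7 N (own weight 0.5 N), and carries the tray only from its upper stop. It starts anywhere from in to 20 mm out
- base_rim (a point): centre of the lower tray at rim height, 50 mm over the desk; x short side, y long side, z up. Loose open tray, 0.9 kg, 110 (x) by 150 mm (y), a square socket in the top of each corner: 16 x 16 mm, 12 mm deep, no chamfer, at x +-43, y +-63 mm. Feet home: the caddy's centre is 15 mm above this point (25 mm while the feet stand on the rim); either way round fits. It slides if pushed with over about 5 N
- card_box: closed index-card box, 104 x 114 x 72 mm high, on the rack's shelf beside the caddy; origin at the centre of its underside
- plain_tray: open tray of the same footprint and height as the lower tray but with plain corners and no sockets, on the desk; a bystander; origin at the centre of its underside
- flask: vacuum flask, 64 mm diameter, 200 mm high, on the desk; origin at the centre of its underside
- earbud_case: small earbud case, 48 x 60 x 22 mm, on the desk; origin at the centre of its underside
- mouse: computer mouse, 100 x 60 x 34 mm, on its mat; origin at the centre of its underside
- stapler: stapler lying on the desk, 140 x 36 x 54 mm; origin at the centre of its underside
- mug: mug, 80 mm diameter, 90 mm high, on the desk; origin at the centre of its underside
Not all that is in view belongs to the job. What is shaped like the part that bears caddy_mid but orange is not meant.

How it is judged:
On the way, in this order (a step that is already met when the one before it is completed fails the run):
1. the caddy is lifted inside the rack until its feet are above the top of the front rail (z of caddy_mid in the frame of rack_rail above 0.025 m and x of caddy_mid in the frame of rack_rail above 0.034 m).
2. the caddy is drawn forward over the rail, out from under the upper board (x of caddy_mid in the frame of rack_rail below 0.034 m).
At the end, for the whole second after the job is handed in: The caddy sits home on the socketed lower tray: its centre 15 mm (+-2.5) above the lower tray's rim and within 5 mm of it horizontally, their sides parallel within 0.06 rad (either way round), both level within 0.035 rad, the lower tray standing on the desk within 40 mm of where it was (z of caddy_mid in the frame of base_rim between 0.0125 and 0.0175 m and horizontal distance between caddy_mid and base_rim below 0.005 m and angle between the x axis of caddy_mid and the x axis of base_rim, either way round below 0.06 rad and angle between each of caddy_mid, base_rim's own z axis and vertical below 0.035 rad and height (world z) of base_rim below 0.054 m and distance of base_rim from where it was at the start of the episode below 0.04 m); the robot touches nothing.
It fails at once if the caddy is tipped by more than 0.5 rad (angle between caddy_mid's own z axis and vertical above 0.5 rad).
It fails at once if the caddy or its handle is jammed against the upper board (over 15 N) (contact force between caddy and rack_top above 15 N).
It fails at once if the caddy bangs onto the lower tray (over 60 N) (contact force between caddy and base_tray above 60 N).
It fails at once if a bystander is moved by more than 30 mm (distance of any of card_box, plain_tray, flask, earbud_case, mouse, stapler, mug from where it was at the start of the episode above 0.03 m).
It also fails if it takes over 61 s, if anything falls off the work surface, if the arm or the gripper's body presses on something with over 40 N, if the wrist force passes 120 N, or if a joint passes its speed limit or range.

## Working session

There is one attempt and no reset: what is moved stays moved. The work goes in short steps, Python scripts to look and compute and a shell command to move; the robot and the scene stay as the last step left them, time stands still between calls to the robot, and variables do not carry over. Pictures are saved under pics/ and viewed, at most 12 in all, crops included, and the job is handed in when it is done.

```bash
mkdir -p pics; ls; cat > h.py <<'E'
import numpy as np, cv2
from workcell import bot
from scipy.spatial.transform import Rotation as R
def cam(n,o=None):
    i=bot.camera_info(n);K=np.array(i["intrinsics"])
    if n!="wrist": return K,np.array(i["camera_from_world"])
    o=o or bot.get_obs();T=np.eye(4);T[:3,:3]=R.from_quat(o["tool_rot"]).as_matrix();T[:3,3]=o["eef_pos"]
    return K,np.linalg.inv(T@np.array(i["hand_eye"]))
def onz(KT,uv,z):
    K,T=KT;C=np.linalg.inv(T);d=C[:3,:3]@np.linalg.solve(K,[uv[0],uv[1],1.]);c=C[:3,3]
    return c+d*(z-c[2])/d[2]
def proj(KT,P):
    K,T=KT;p=(np.asarray(P)@T[:3,:3].T+T[:3,3])@K.T
    return p[...,:2]/p[...,2:]
E
python3 - <<'E'
from h import *
for n in("scene","top"):
    im=bot.camera(n);cv2.imwrite(f"pics/{n}0.png",im)
    KT=cam(n);print(n,np.linalg.inv(KT[1])[:3,3].round(3),KT[0][0,0])
    for t,z in(("rack_rail",.085),("rack_board",.185),("caddy_mid",.085),("caddy_slot",.09),("base_rim",.05),("card_box",.06),("plain_tray",0),("flask",0),("earbud_case",0),("mouse",0),("stapler",0),("mug",0)):
        for d in bot.spot_point(n,t): print(t,np.round(d["uv"],1),round(d["confidence"],2),onz(KT,d["uv"],z).round(3))
E
```

```text
pics
scene [ 0.842 -0.511  1.215] 444.73166581000277
rack_rail [315.4 176.4] 0.92 [0.532 0.208 0.085]
rack_board [345.  158.9] 0.89 [0.605 0.24  0.185]
caddy_mid [265.6 144. ] 0.88 [0.333 0.242 0.085]
caddy_mid [331.4 203.6] 0.76 [0.618 0.144 0.085]
caddy_slot [330.8 206.4] 0.89 [0.622 0.132 0.09 ]
caddy_slot [269.  141.6] 0.64 [0.34  0.252 0.09 ]
base_rim [209.7 370.3] 0.63 [ 0.564 -0.42   0.05 ]
card_box [341.6 165.4] 0.91 [0.578 0.302 0.06 ]
plain_tray [254.5 291.7] 0.75 [ 0.541 -0.176  0.   ]
flask [324.3 322.7] 0.82 [ 0.755 -0.158  0.   ]
earbud_case [248.  191.5] 0.63 [0.345 0.102 0.   ]
mouse [158.8 297.1] 0.96 [ 0.313 -0.323  0.   ]
stapler [276.9 379.3] 0.83 [ 0.715 -0.349  0.   ]
mug [310.6 117.1] 0.92 [0.373 0.484 0.   ]
mug [342.7 165.5] 0.71 [0.568 0.346 0.   ]
top [0.317 0.057 1.211] 395.3879462953677
rack_rail [211.1 212.2] 0.91 [0.514 0.211 0.085]
rack_rail [391.  159.3] 0.56 [ 0.681 -0.319  0.085]
rack_board [202.7 172.8] 0.77 [0.603 0.224 0.185]
caddy_mid [188.1 286.4] 0.88 [0.304 0.267 0.085]
caddy_mid [235.1 176.8] 0.74 [0.62  0.145 0.085]
caddy_mid [235.2 177.1] 0.19 [0.619 0.144 0.085]
caddy_slot [182.9 281.9] 0.83 [0.316 0.281 0.09 ]
caddy_slot [236.4 178.6] 0.69 [0.614 0.141 0.09 ]
base_rim [419.6 197.9] 0.78 [ 0.571 -0.413  0.05 ]
card_box [173.3 198.1] 0.8 [0.56  0.327 0.06 ]
plain_tray [335.3 209. ] 0.95 [ 0.544 -0.164  0.   ]
flask [332.9 144.9] 0.8 [ 0.754 -0.161  0.   ]
earbud_case [245.1 273.7] 0.67 [0.342 0.114 0.   ]
earbud_case [118.4 261. ] 0.63 [0.377 0.495 0.   ]
mouse [389.7 282.6] 0.61 [ 0.318 -0.325  0.   ]
stapler [394.  155.6] 0.9 [ 0.721 -0.358  0.   ]
mug [117.8 261.3] 0.86 [0.376 0.497 0.   ]
```

View pics/scene0.png

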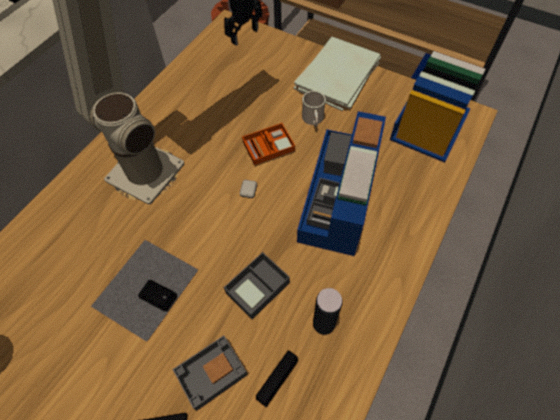

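View pics/top0.png

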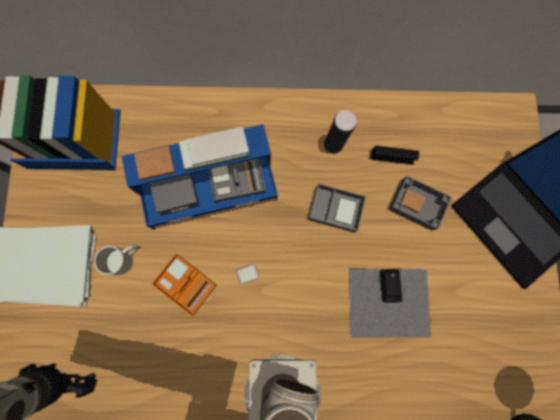

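The scene picture shows the grey caddy in the blue rack at about (325,205), beside the card box. The orange decoy is at (268,143), the socketed tray at (210,372), and the plain tray at (257,285). In the top view, the caddy is at about (237,180) and the rail runs from (147,224) to (275,197), so the yaw is about 0.2.

```bash
python3 - <<'E'
from h import *
o=bot.get_obs();print(o["clock"],o["eef_pos"],o["tool_rot"]);print(R.from_quat(o["tool_rot"]).as_matrix().round(3))
print(np.round(bot.camera_info("wrist")["hand_eye"],3),bot.camera_info("wrist")["intrinsics"][0][0])
KT=cam("top")
im=cv2.imread("pics/top0.png");c=cv2.resize(im[115:245,110:460],None,fx=2.28,fy=2.28,interpolation=cv2.INTER_CUBIC);cv2.imwrite("pics/topc.png",c)
# mask-based yaw of trays
for t in("caddy_mid","base_rim"):
  for d in bot.silhouettes("top",t):
    m=d["mask"].astype(np.uint8);c=max(cv2.findContours(m,0,2)[0],key=cv2.contourArea);r=cv2.minAreaRect(c)
    b=cv2.boxPoints(r);w=np.array([onz(KT,q,.05 if t=="base_rim" else .1)[:2] for q in b]);print(t,d["confidence"],r,w.round(3).tolist())
# desired tool
for y in(.2,):
  z=np.array([np.cos(y),np.sin(y),-1])/2**.5
  for s in(1,-1):
    Y=s*np.array([-np.sin(y),np.cos(y),0]);M=np.c_[np.cross(Y,z),Y,z]
    print((R.from_matrix(M)*R.from_quat(o["tool_rot"]).inv()).as_rotvec())
E
```

```text
1.3 [0.11290619 0.48707595 0.25328041] [ 1.13651112e-01  9.93520721e-01 -2.42581073e-05 -1.03752984e-05]
[[-0.974  0.226 -0.   ]
 [ 0.226  0.974 -0.   ]
 [ 0.    -0.    -1.   ]]
[[-0.001 -0.96  -0.279  0.071]
 [ 1.    -0.    -0.001 -0.001]
 [ 0.001 -0.279  0.96  -0.121]
 [ 0.     0.     0.     1.   ]] 293.1633622066586
caddy_mid 0.95 ((183.72743225097656, 284.26495361328125), (52.83131790161133, 41.22417449951172), 38.04703903198242) [[0.31, 0.368], [0.399, 0.303], [0.311, 0.185], [0.224, 0.25]]
caddy_mid 0.77 ((236.6923065185547, 179.4615478515625), (34.90866470336914, 51.77465057373047), 78.69007110595703) [[0.643, 0.223], [0.676, 0.076], [0.574, 0.055], [0.542, 0.2]]
caddy_mid 0.4 ((115.0, 260.0), (28.0, 42.0), 90.0) [[0.413, 0.529], [0.414, 0.413], [0.337, 0.408], [0.336, 0.522]]
base_rim 0.64 ((419.8406677246094, 202.86181640625), (54.467628479003906, 39.315147399902344), 25.407716751098633) [[0.536, -0.311], [0.648, -0.368], [0.576, -0.515], [0.467, -0.456]]
[-0.01094655 -0.79110392  0.40546266]
[ 1.07185605 -0.0149622  -2.52902489]
```

View pics/topc.png

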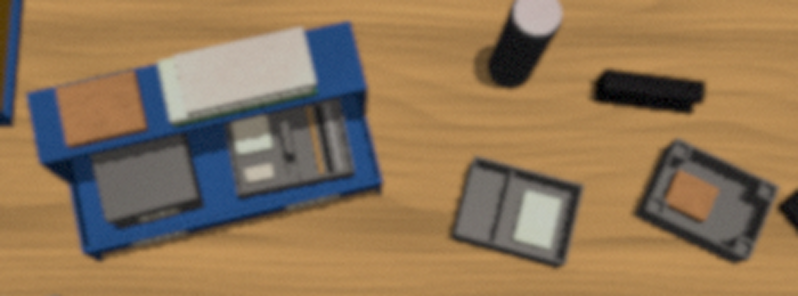

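The caddy's handle shows as a dark bar at crop (288,140), with the board just behind it. The tool has to come in tilted about 45°, so I'm moving to a viewing pose in front of the rack.

```bash
python3 -m inch '[25,-23,5,0,-0.06,0.03,60, 60,-55,10,0,-0.16,0.08,60, 95,-88,10,0,-0.26,0.13,60, 130,-120,10,0,-0.36,0.18,60, 160,-148,10,-0.005,-0.46,0.235,60, 190,-176,10,-0.005,-0.56,0.285,60, 215,-200,5,-0.01,-0.66,0.34,60, 240,-222,5,-0.01,-0.76,0.39,60]'
python3 -m inch '[25,-22,-5,0,-0.03,0.015,60, 55,-50,-10,0,-0.03,0.015,60, 85,-79,-15,0,-0.03,0.015,60, 115,-107,-20,0,-0.03,0.015,60, 140,-131,-25,0,-0.03,0.015,60, 155,-145,-25,0,-0.03,0.015,60, 155,-145,-25,0,-0.03,0.015,60]'
python3 - <<'E'
from h import *
o=bot.get_obs();print(o["eef_pos"],o["joint_pos"],R.from_quat(o["tool_rot"]).as_matrix().round(3))
im=bot.camera("wrist");cv2.imwrite("pics/w1.png",im);KT=cam("wrist",o)
for t,z in(("rack_rail",.085),("rack_board",.185),("caddy_mid",.085),("caddy_slot",.09)):
    for d in bot.spot_point("wrist",t): print(t,np.round(d["uv"],1),round(d["confidence"],2),onz(KT,d["uv"],z).round(3))
E
```

```text
clock: 2.07
eef_pos: [0.3495, 0.2675, 0.2584]
tool_rot: [-0.084, 0.927, 0.037, 0.365]
ft_force: [1.3, 0.4, -0.2]
grip_width: 0.051
grasp_force: 0.0
clock: 2.65
eef_pos: [0.5066, 0.1205, 0.2337]
tool_rot: [-0.087, 0.922, 0.037, 0.377]
ft_force: [0.5, 0.1, 1.6]
grip_width: 0.0513
grasp_force: 0.0
[0.50656272 0.12050871 0.23365906] [ 0.25880532 -0.1416243  -0.76536426  0.17199995 -0.04672092  0.05217881] [[-0.701 -0.188  0.688]
 [-0.132  0.982  0.134]
 [-0.701  0.003 -0.714]]
rack_rail [382.8 119.2] 0.66 [0.526 0.208 0.085]
rack_board [377.9 272.1] 0.77 [0.612 0.229 0.185]
rack_board [385.9 116.8] 0.55 [0.442 0.147 0.185]
caddy_mid [280.8 175.2] 0.84 [0.615 0.14  0.085]
caddy_slot [279.6 179.9] 0.69 [0.617 0.139 0.09 ]
```

View pics/w1.png

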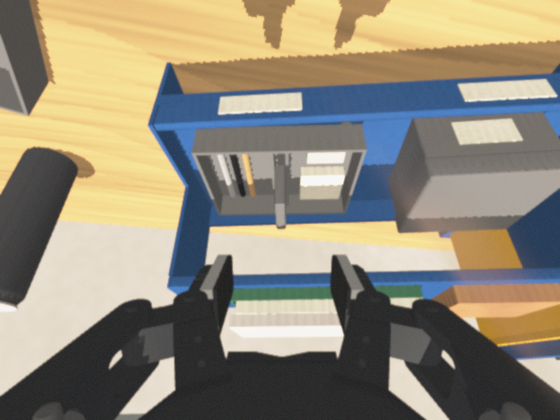

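The picture is upside down (image down means up and away). The handle stands at column 280, from about row 153 to 228, the board edge runs along row 275, and the card box is clear to the right. I'll work out how far the handle is out, then zoom in.

```bash
python3 - <<'E'
from h import *
KT=cam("wrist");im=cv2.imread("pics/w1.png")
c=cv2.resize(im[110:300,140:400],None,fx=3,fy=3,interpolation=cv2.INTER_CUBIC);cv2.imwrite("pics/w1c.png",c)
# yaw from the tray's front top wall edge & rail
y=.2;u=np.array([np.cos(y),np.sin(y),0]);v=np.array([-np.sin(y),np.cos(y),0]);C=np.array([.616,.14,0])
for z in(.09,.126,.136,.146): print(z,(proj(KT,np.array([C-25e-3*u,C+25e-3*u])+[0,0,z])).round(1).tolist())
print("walls",proj(KT,np.array([C+a*55e-3*u+b*75e-3*v+[0,0,.1] for a in(-1,1) for b in(-1,1)])).round(1).tolist())
E
```

```text
0.09 [[274.7, 166.6], [275.8, 195.1]]
0.126 [[274.4, 198.0], [275.6, 223.6]]
0.136 [[274.3, 207.5], [275.5, 232.2]]
0.146 [[274.3, 217.3], [275.5, 241.0]]
walls [[186.8, 154.2], [360.9, 153.3], [213.1, 216.3], [339.4, 215.7]]
```

View pics/w1c.png

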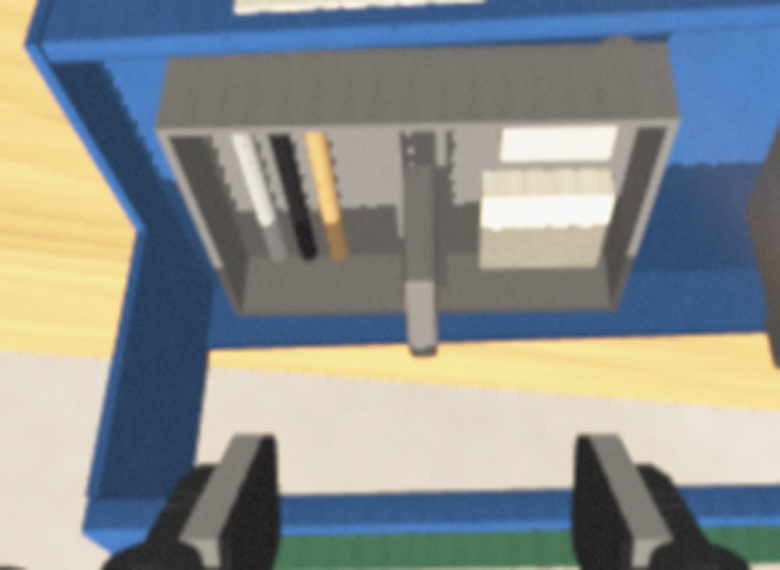

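```bash
python3 - <<'E'
from h import *
from scipy.optimize import least_squares
KT=cam("wrist")
obs=np.array([[158,127],[677,120],[240,312],[617,305],[419,282],[423,350]])/3+[140,110]
def f(p):
    u=np.array([np.cos(p[2]),np.sin(p[2]),0]);v=np.array([-u[1],u[0],0]);C=np.array([p[0],p[1],0])
    P=[C+a*55e-3*u+b*75e-3*v+[0,0,p[4]] for a in(-1,1) for b in(-1,1)]+[C+a*25e-3*u+[0,0,p[3]] for a in(-1,1)]
    return proj(KT,np.array(P))
g=lambda p:np.r_[(f(p)-obs).ravel(),(p[4]-.1)/.001]
r=least_squares(g,[.616,.14,.2,.13,.1],x_scale=[.01,.01,.1,.01,.01]);print(r.x.round(4),np.r_[r.fun].round(1))
# rack: board lower front edge left/right points, rail top
a=onz(KT,[140+210/3,110+497/3],.185);b=onz(KT,[140+780/3,110+487/3],.185);print("board upper/lower edge pts",a,b,np.arctan2(-(b-a)[0],(b-a)[1]))
E
```

```text
[0.6134 0.1451 0.2242 0.132  0.0983] [-0.6  0.5  0.8 -0.9 -0.9  1.1 -0.2  1.3  0.2 -1.2  0.4  1.4 -1.7]
board upper/lower edge pts [0.64377193 0.08393398 0.185     ] [0.60206444 0.2531952  0.185     ] 0.24159603375577213
```

```bash
cat >> h.py <<'E'
def tool(y,tilt=np.pi/4):
    z=np.array([np.cos(y)*np.sin(tilt),np.sin(y)*np.sin(tilt),-np.cos(tilt)]);Y=np.array([-np.sin(y),np.cos(y),0])
    return np.c_[np.cross(Y,z),Y,z]
E
python3 - <<'E'
from h import *
o=bot.get_obs();M=tool(.224)
u=np.array([np.cos(.224),np.sin(.224),0])
g=np.array([.6134,.1451,.124])-.008*u-.003*M[:,2]
print("rot",(R.from_matrix(M)*R.from_quat(o["tool_rot"]).inv()).as_rotvec().round(3));d=(g-np.array(o["eef_pos"]))*1e3
print(d.round(1),(d-50*M[:,2]).round(1),M[:,2])
E
```

```text
rot [-0.001 -0.011  0.027]
[ 100.3   18.  -106.9] [ 65.8  10.2 -71.6] [ 0.68944094  0.15707066 -0.70710678]
```

Next I'll go to the pre-grasp pose 50 mm back along the tool axis and look again.

```bash
python3 -m inch '[20,3,-20,0,-0.01,0.027,35, 45,7,-47,0,-0.01,0.027,35, 66,10,-72,0,-0.01,0.027,35, 66,10,-72,0,-0.01,0.027,35, 66,10,-72,0,-0.01,0.027,35]'
python3 - <<'E'
from h import *
o=bot.get_obs();print(o["eef_pos"],o["grip_width"])
im=bot.camera("wrist");KT=cam("wrist",o);M=R.from_quat(o["tool_rot"]).as_matrix();print(M.round(3))
for t,z in(("caddy_mid",.085),("caddy_slot",.09)):
    for d in bot.spot_point("wrist",t): print(t,np.round(d["uv"],1),round(d["confidence"],2),onz(KT,d["uv"],z).round(3))
u=np.array([np.cos(.224),np.sin(.224),0]);C=np.array([.6134,.1451,0])
for z in(.09,.132): 
  for a in(-25e-3,25e-3):
    p=proj(KT,C+a*u+[0,0,z]);print(z,a,p.round(1));cv2.circle(im,tuple(p.round().astype(int)),2,(0,255,0),-1)
cv2.imwrite("pics/w2.png",im)
E
```

```text
clock: 3.32
eef_pos: [0.5684, 0.1352, 0.1574]
tool_rot: [-0.104, 0.92, 0.043, 0.377]
ft_force: [-0.2, -0.5, 0.0]
grip_width: 0.0299
grasp_force: 0.0
[0.56842753 0.1351891  0.15742282] 0.02993432993253661
[[-0.695 -0.223  0.684]
 [-0.158  0.975  0.158]
 [-0.702  0.002 -0.713]]
caddy_mid [273.9 212.4] 0.94 [0.624 0.141 0.085]
caddy_slot [273.3 213.8] 0.91 [0.617 0.139 0.09 ]
0.09 -0.025 [282.7 192.9]
0.09 0.025 [282.4 228. ]
0.132 -0.025 [283.  254.5]
0.132 0.025 [282.6 280.3]
```

View pics/w2.png

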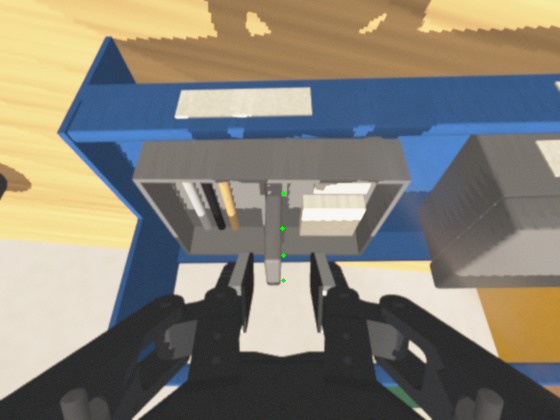

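The handle shows at column 273, between fingers centred at column 281, so the shift needed is about 5 mm towards −y. The handle top is near the prediction. Advancing and closing.

```bash
python3 -m inch '[2,-3,-2,0,0,0,35, 14,-2,-12,0,0,0,35, 26,0,-22,0,0,0,35, 38,2,-31,0,0,0,35, 38,2,-31,0,0,0,35, 38,2,-31,0,0,0,0, 38,2,-31,0,0,0,0, 38,2,-31,0,0,0,0]'
python3 -m inch '[0,0,0,0,0,0,0, 0,0,0,0,0,0,0, 0,0,0,0,0,0,0]'
```

```text
clock: 4.13
eef_pos: [0.6077, 0.1362, 0.1315]
tool_rot: [-0.103, 0.918, 0.044, 0.381]
ft_force: [-0.2, 0.7, 0.5]
grip_width: 0.0091
grasp_force: 61.1
clock: 4.38
eef_pos: [0.6077, 0.1361, 0.1306]
tool_rot: [-0.103, 0.918, 0.043, 0.38]
ft_force: [-0.5, 0.4, -0.5]
grip_width: 0.009
grasp_force: 61.1
```

```bash
for i in 1; do python3 -m inch '[0,0,2,0,0,0,0, 0,0,5,0,0,0,0, 0,0,8,0,0,0,0, 0,0,8,0,0,0,0]'; python3 -m inch '[0,0,1,0,0,0,0, 0,0,3,0,0,0,0, 0,0,3,0,0,0,0]';python3 -m inch '[0,0,1,0,0,0,0, 0,0,3,0,0,0,0, 0,0,3,0,0,0,0]';python3 -m inch '[0,0,1,0,0,0,0, 0,0,3,0,0,0,0, 0,0,3,0,0,0,0]'; done
```

```text
clock: 4.72
eef_pos: [0.608, 0.136, 0.1387]
tool_rot: [-0.102, 0.918, 0.043, 0.38]
ft_force: [-1.9, 0.2, -0.5]
grip_width: 0.0092
grasp_force: 61.3
clock: 4.97
eef_pos: [0.6081, 0.136, 0.1415]
tool_rot: [-0.102, 0.918, 0.043, 0.38]
ft_force: [-1.2, -0.5, 0.5]
grip_width: 0.0089
grasp_force: 61.2
clock: 5.22
eef_pos: [0.6081, 0.1359, 0.1445]
tool_rot: [-0.102, 0.918, 0.043, 0.38]
ft_force: [-1.1, 0.9, -0.6]
grip_width: 0.0094
grasp_force: 61.0
clock: 5.47
eef_pos: [0.6072, 0.1356, 0.1462]
tool_rot: [-0.102, 0.919, 0.043, 0.379]
ft_force: [0.5, 0.0, -3.6]
grip_width: 0.0092
grasp_force: 60.6
```

The upper stop is reached at TCP z ≈ 0.146, where the load comes on. Lifting about 31 mm in all, checking force.

```bash
python3 -m inch '[0,0,3,0,0,0,0, 0,0,7,0,0,0,0, 0,0,12,0,0,0,0, 0,0,17,0,0,0,0, 0,0,20,0,0,0,0, 0,0,20,0,0,0,0]'; python3 -m inch '[0,0,3,0,0,0,0, 0,0,6,0,0,0,0, 0,0,9,0,0,0,0, 0,0,9,0,0,0,0, 0,0,9,0,0,0,0]'
python3 - <<'E'
from h import *
o=bot.get_obs();print(o["eef_pos"])
im=bot.camera("scene");cv2.imwrite("pics/s1.png",cv2.resize(im[100:270,260:420],None,fx=3.5,fy=3.5,interpolation=cv2.INTER_CUBIC))
bot.camera("wrist");KT=cam("wrist",o)
for t in("caddy_mid","caddy_slot"):
    for d in bot.spot_point("wrist",t): print(t,np.round(d["uv"],1),round(d["confidence"],2),onz(KT,d["uv"],.115).round(3))
E
```

```text
clock: 5.97
eef_pos: [0.6089, 0.1362, 0.169]
tool_rot: [-0.102, 0.918, 0.043, 0.381]
ft_force: [0.4, 0.1, -4.2]
grip_width: 0.0089
grasp_force: 60.7
clock: 6.38
eef_pos: [0.6082, 0.1361, 0.1766]
tool_rot: [-0.102, 0.918, 0.043, 0.38]
ft_force: [0.0, -0.4, -4.0]
grip_width: 0.0092
grasp_force: 60.6
[0.60823028 0.13605052 0.17662185]
caddy_mid [280.  193.1] 0.91 [0.622 0.137 0.115]
caddy_slot [281.8 198.2] 0.71 [0.627 0.139 0.115]
```

View pics/s1.png

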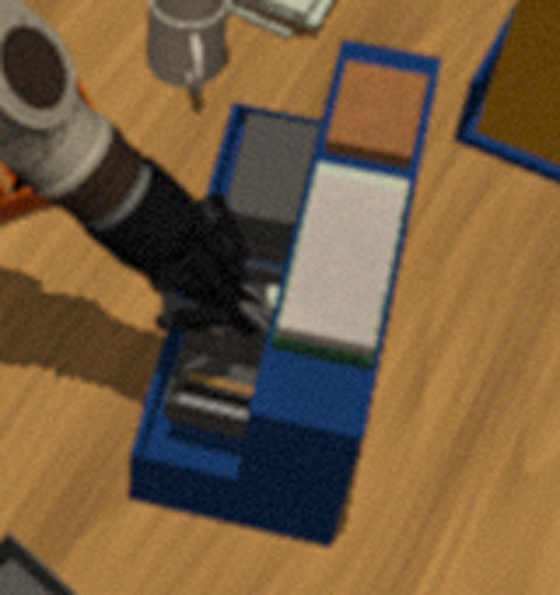

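The picture shows the caddy raised and level in the rack, gripped in front of the board at about (270,290). Load is about 4 N and nothing is touching. Drawing forward.

```bash
python3 -m inch '[-4,-1,0,0,0,0,0, -12,-3,0,0,0,0,0, -20,-5,0,0,0,0,0, -28,-6,0,0,0,0,0, -36,-8,0,0,0,0,0, -44,-10,0,0,0,0,0, -52,-12,1,0,0,0,0, -60,-14,2,0,0,0,0]'; python3 -m inch '[-12,-3,4,0,0,0,0, -25,-6,12,0,0,0,0, -40,-9,22,0,0,0,0, -60,-14,32,0,0,0,0, -80,-18,40,0,0,0,0, -100,-23,50,0,0,0,0, -120,-27,60,0,0,0,0, -120,-27,60,0,0,0,0]'
python3 - <<'E'
from h import *
for t in("top","scene"):
    bot.camera(t);KT=cam(t)
    for d in bot.spot_point(t,"base_rim"): print(t,np.round(d["uv"],1),d["confidence"],onz(KT,d["uv"],.05).round(4))
o=bot.get_obs();print(o["joint_pos"])
E
```

```text
clock: 7.25
eef_pos: [0.5471, 0.1218, 0.1783]
tool_rot: [-0.102, 0.918, 0.043, 0.38]
ft_force: [0.6, 0.1, -5.2]
grip_width: 0.0089
grasp_force: 60.6
clock: 7.92
eef_pos: [0.4252, 0.0944, 0.2392]
tool_rot: [-0.102, 0.918, 0.043, 0.381]
ft_force: [-0.4, -0.2, -4.4]
grip_width: 0.0091
grasp_force: 60.6
top [424.4 195.8] 0.8 [ 0.5782 -0.4277  0.05  ]
scene [209.7 369.8] 0.78 [ 0.563  -0.4186  0.05  ]
[ 0.21346714 -0.35744625 -0.89544668  0.24658949  0.00766068 -0.0054311 ]
```

The caddy is out of the rack and the load is unchanged. Now fitting the lower tray's pose to the silhouettes from both fixed cameras.

```bash
cat > fit.py <<'E'
from h import *
from scipy.optimize import minimize
def box(p,z0=0,z1=.05):
    u=np.array([np.cos(p[2]),np.sin(p[2]),0]);v=np.array([-u[1],u[0],0])
    return np.array([np.array([p[0],p[1],z])+a*55e-3*u+b*75e-3*v for z in(z0,z1) for a in(-1,1) for b in(-1,1)])
def hull(KT,p,S=8,z0=0,z1=.05):
    h=cv2.convexHull(proj(KT,box(p,z0,z1)).astype(np.float32))[:,0]
    m=np.zeros((420,560),np.uint8);cv2.fillConvexPoly(m,np.round(h*16).astype(np.int32),255,cv2.LINE_AA,4);return m/255.
def fit(views,p0):
    f=lambda q:sum(abs(hull(KT,[q[0]/100,q[1]/100,q[2]/10])-m).sum() for KT,m in views)
    q0=[p0[0]*100,p0[1]*100,p0[2]*10]
    r=minimize(f,q0,method="Nelder-Mead",options=dict(initial_simplex=np.array(q0)+np.r_[np.zeros((1,3)),np.eye(3)]));return r.x/[100,100,10],r.fun
E
python3 - <<'E'
from fit import *
V=[]
for t in("top","scene"):
    bot.camera(t);KT=cam(t)
    for d in bot.silhouettes(t,"base_rim"):
        if np.hypot(*(onz(KT,d["uv"],.05)[:2]-[.57,-.42]))<.05: V.append((KT,d["mask"].astype(float)));print(t,d["confidence"],fit(V[-1:],[.57,-.42,-.46]));break
p,_=fit(V,[.57,-.42,-.46]);print(p,_)
o=bot.get_obs();y=p[2];M=tool(y)
u=np.array([np.cos(y),np.sin(y),0]);v=np.array([-u[1],u[0],0])
T=np.array([p[0],p[1],.065+.0605+.06])-.0089*u-.0014*v;print("target",T,"d",((T-o["eef_pos"])*1e3).round(1),"rotz",y-.224)
E
```

```text
top 0.87 (array([ 0.56090434, -0.42208997, -0.46359183]), np.float64(96.078431372549))
scene 0.72 (array([ 0.56236281, -0.41974853, -0.44592167]), np.float64(155.56470588235294))
[ 0.56188331 -0.42126092 -0.45946489] 269.6823529411764
target [ 0.55328547 -0.41856885  0.1855    ] d [ 125.1 -513.6  -52. ] rotz -0.6834648919312901
```

```bash
python3 -m inch '[3,-15,0,0,0,-0.02,0, 9,-40,0,0,0,-0.06,0, 17,-70,0,0,0,-0.1,0, 26,-105,0,0,0,-0.15,0, 35,-140,0,0,0,-0.2,0, 44,-175,0,0,0,-0.25,0, 53,-210,0,0,0,-0.3,0, 62,-245,0,0,0,-0.35,0]'; python3 -m inch '[9,-35,0,0,0,-0.05,0, 18,-70,0,0,0,-0.1,0, 27,-105,0,0,0,-0.15,0, 36,-140,0,0,0,-0.2,0, 45,-175,0,0,0,-0.25,0, 53,-210,0,0,0,-0.29,0, 59,-240,0,0,0,-0.32,0, 63,-260,0,0,0,-0.333,0]'
python3 -m inch '[0,-4,-5,0,0,0,0, 0,-9,-15,0,0,0,0, 0,-9,-25,0,0,0,0, 0,-9,-32,0,0,0,0, 0,-9,-35,0,0,0,0, 0,-9,-35,0,0,0,0]'
python3 - <<'E'
from fit import *
o=bot.get_obs();M=R.from_quat(o["tool_rot"]).as_matrix();print(o["eef_pos"],M.round(3),o["joint_pos"].round(2) if hasattr(o["joint_pos"],"round") else o["joint_pos"])
im=bot.camera("wrist");KT=cam("wrist",o)
for t,z in(("caddy_mid",o["eef_pos"][2]-.0605),("base_rim",.05)):
    for d in bot.spot_point("wrist",t): print(t,np.round(d["uv"],1),d["confidence"],onz(KT,d["uv"],z).round(4))
cv2.imwrite("pics/w3.png",cv2.resize(im,(800,600),interpolation=cv2.INTER_CUBIC))
E
```

```text
clock: 8.98
eef_pos: [0.4903, -0.1523, 0.2375]
tool_rot: [0.061, 0.922, -0.024, 0.381]
ft_force: [0.7, 0.4, -4.7]
grip_width: 0.0092
grasp_force: 60.6
clock: 9.65
eef_pos: [0.5538, -0.4133, 0.2369]
tool_rot: [0.212, 0.899, -0.087, 0.372]
ft_force: [1.0, 1.1, -3.6]
grip_width: 0.009
grasp_force: 60.6
clock: 10.15
eef_pos: [0.5521, -0.4175, 0.2004]
tool_rot: [0.211, 0.9, -0.085, 0.371]
ft_force: [-0.2, -0.7, -5.1]
grip_width: 0.0092
grasp_force: 60.6
[ 0.55213653 -0.41750667  0.20036521] [[-0.636  0.443  0.632]
 [ 0.317  0.896 -0.31 ]
 [-0.704  0.003 -0.711]] [-0.72  0.25 -0.44  0.11  0.19 -0.19]
caddy_mid [278.6 194.3] 0.76 [ 0.5628 -0.426   0.1399]
base_rim [278.6  89.9] 0.81 [ 0.5596 -0.4247  0.05  ]
```

View pics/w3.png

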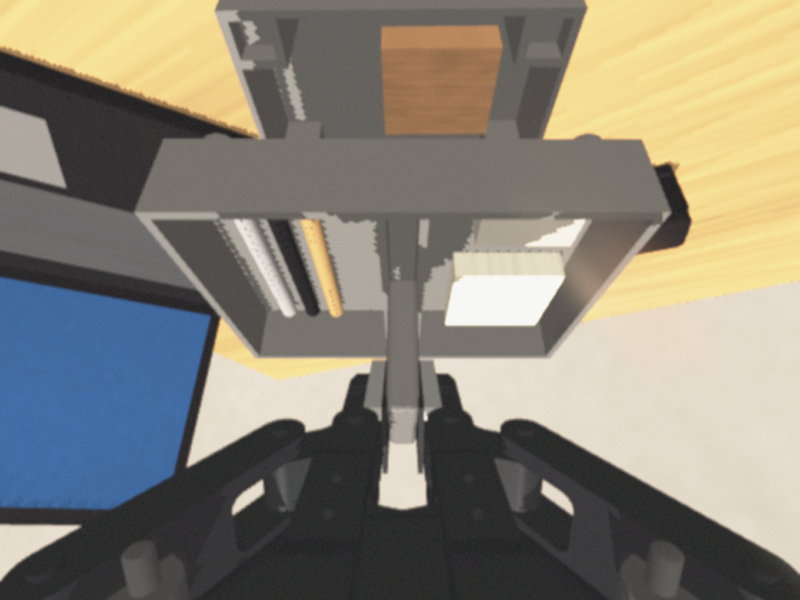

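The view looks straight in. The tray's near rim corners are at (217,10) and (585,7), with its side edges running to (262,137) and (545,137). The caddy's front top corners are at (137,213) and (668,213), the bottom ones at (163,140) and (640,140), and the back ones at (258,357) and (548,357). I'll fit both poses in the same picture.

```bash
cat > rel.py <<'E'
from fit import *
from scipy.optimize import least_squares
def P(p,x,y,z):
    u=np.array([np.cos(p[2]),np.sin(p[2]),0]);v=np.array([-u[1],u[0],0]);return np.array([p[0],p[1],0])+x*u+y*v+[0,0,z]
def rel(KT,zc,cad,base,side,s=800/560):
    cad=np.array(cad)/s;base=np.array(base)/s;side=np.array(side)/s
    L=[(-55,-75,15),(-55,75,15),(-55,-75,-15),(-55,75,-15),(55,-75,15),(55,75,15)]
    fc=lambda p:np.r_[(proj(KT,np.array([P(p,x/1e3,y/1e3,p[3]+z/1e3) for x,y,z in L]))-cad).ravel(),(p[3]-zc)/.003]
    c=least_squares(fc,[.562,-.421,-.46,zc],x_scale=.01)
    def fb(p):
        r=(proj(KT,np.array([P(p,-.055,y,.05) for y in(-.075,.075)]))-base).ravel().tolist()
        for y,q in zip((-.075,.075),side):
            a,b=proj(KT,np.array([P(p,-.055,y,.05),P(p,.055,y,.05)]));d=(b-a)/np.hypot(*(b-a));r.append(d[0]*(q-a)[1]-d[1]*(q-a)[0])
        return r
    b=least_squares(fb,[.562,-.421,-.46],x_scale=.01)
    print("caddy",c.x.round(4),c.fun.round(1));print("base",b.x.round(4),b.fun.round(1))
    print("shift mm",((b.x[:2]-c.x[:2])*1e3).round(1),"turn",(b.x[2]-c.x[2]).round(3))
E
python3 - <<'E'
from rel import *
o=bot.get_obs()
rel(cam("wrist",o),o["eef_pos"][2]-.0605,[(137,213),(668,213),(163,140),(640,140),(258,357),(548,357)],[(217,10),(585,7)],[(262,137),(545,137)])
E
```

```text
caddy [ 0.5624 -0.4246 -0.459   0.1441] [-0.5 -0.1  0.1 -0.5  1.6  0.  -0.6 -0.4 -1.4  0.9  0.5  0.7  0.2]
base [ 0.563  -0.4248 -0.4514] [ 0.9  0.1  0.2 -0.3  1.  -2.5]
shift mm [ 0.6 -0.2] turn 0.008
```

```bash
python3 -m inch '[0,0,-5,0,0,0,0, 0,0,-15,0,0,0.008,0, 0,0,-25,0,0,0.008,0, 0,0,-35,0,0,0.008,0, 1,0,-42,0,0,0.008,0, 1,0,-47,0,0,0.008,0, 1,0,-47,0,0,0.008,0, 1,0,-47,0,0,0.008,0]'
python3 - <<'E'
from h import *
o=bot.get_obs();print(o["eef_pos"],R.from_quat(o["tool_rot"]).as_matrix().round(3).tolist())
im=bot.camera("wrist");cv2.imwrite("pics/w4.png",cv2.resize(im[40:250,90:470],(798,441),interpolation=cv2.INTER_CUBIC))
E
```

```text
clock: 10.97
eef_pos: [0.5541, -0.4189, 0.1558]
tool_rot: [0.207, 0.9, -0.085, 0.373]
ft_force: [0.6, 0.6, -4.1]
grip_width: 0.0092
grasp_force: 60.6
[ 0.55405059 -0.4189363   0.1557911 ] [[-0.636, 0.437, 0.636], [0.31, 0.9, -0.307], [-0.706, 0.002, -0.708]]
```

View pics/w4.png

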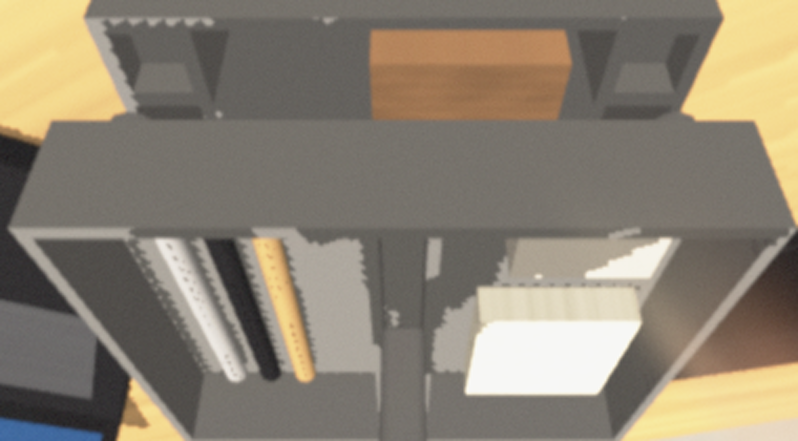

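```bash
python3 - <<'E'
from rel import *
o=bot.get_obs();KT=cam("wrist",o)
t=lambda L:np.array(L)/2.1+[90,40]
import rel as r
L=[(-55,-75,15),(-55,75,15),(-55,-75,-15),(-55,75,-15)];cad=t([(10,230),(796,228),(52,122),(754,122)])
for zs in(.003,.02):
  fc=lambda p:np.r_[(proj(KT,np.array([P(p,x/1e3,y/1e3,p[3]+z/1e3) for x,y,z in L]))-cad).ravel(),(p[3]-.0965)/zs]
  c=least_squares(fc,[.562,-.421,-.46,.0965],x_scale=.01);print("caddy",c.x.round(4),c.fun.round(1))
base=t([(86,18),(721,18)]);side=t([(130,112),(684,112)])
for free in(0,1):
  def fb(p):
    z=p[3];q=(proj(KT,np.array([P(p,-.055,y,z) for y in(-.075,.075)]))-base).ravel().tolist()
    for y,s in zip((-.075,.075),side):
        a,b=proj(KT,np.array([P(p,-.055,y,z),P(p,.055,y,z)]));d=(b-a)/np.hypot(*(b-a));q.append(d[0]*(s-a)[1]-d[1]*(s-a)[0])
    return q+[(z-.05)/(.02 if free else .0005)]
  b=least_squares(fb,[.562,-.421,-.46,.05],x_scale=.01);print("base",b.x.round(4),np.round(b.fun,1))
  print((b.x[:2]-c.x[:2])*1e3,b.x[2]-c.x[2])
E
```

```text
caddy [ 0.5629 -0.4245 -0.4514  0.0975] [-0.1 -0.1  0.2  0.4  0.3  0.  -0.4 -0.4  0.3]
caddy [ 0.5629 -0.4245 -0.4514  0.0975] [-0.2 -0.1  0.2  0.4  0.3  0.  -0.4 -0.4  0. ]
base [ 0.5608 -0.4229 -0.4536  0.0502] [ 0.4  0.1  1.2  0.3 -0.1 -1.9  0.3]
[-2.14553178  1.61500286] -0.0021847349325652687
base [ 0.5607 -0.4229 -0.4536  0.0504] [ 0.2  0.2  1.3  0.4 -0.3 -1.7  0. ]
[-2.21695305  1.64855616] -0.002191893083421159
```

```bash
python3 -m inch '[-1,1,-3,0,0,0,0, -2,1.5,-7,0,0,0,0, -2,1.5,-11,0,0,0,0, -2,1.5,-15,0,0,0,0, -2,1.5,-18,0,0,0,0, -2,1.5,-18,0,0,0,0, -2,1.5,-18,0,0,0,0]'
python3 - <<'E'
from h import *
o=bot.get_obs();print(o["eef_pos"],R.from_quat(o["tool_rot"]).as_matrix().round(3).tolist())
im=bot.camera("wrist");cv2.imwrite("pics/w5.png",cv2.resize(im[40:220,70:490],(798,342),interpolation=cv2.INTER_CUBIC))
E
```

```text
clock: 11.6
eef_pos: [0.5519, -0.4173, 0.1376]
tool_rot: [0.208, 0.901, -0.085, 0.373]
ft_force: [0.0, 0.6, -3.5]
grip_width: 0.0089
grasp_force: 60.6
[ 0.55188417 -0.4173345   0.13763831] [[-0.636, 0.437, 0.636], [0.311, 0.899, -0.307], [-0.706, 0.002, -0.708]]
```

View pics/w5.png

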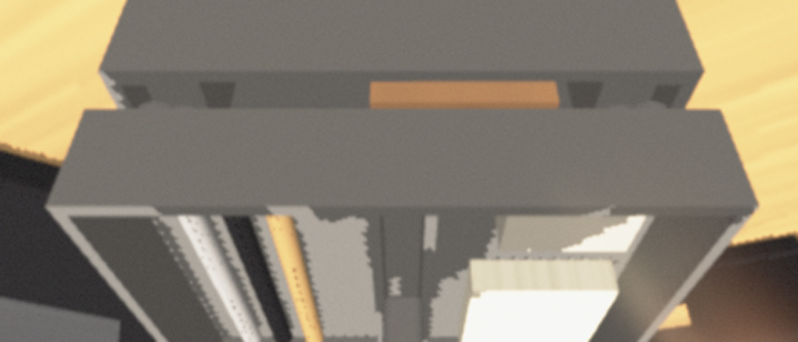

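```bash
python3 - <<'E'
from rel import *
KT=cam("wrist");t=lambda L:np.array(L)/1.9+[70,40]
L=[(-55,-75,15),(-55,75,15),(-55,-75,-15),(-55,75,-15)];cad=t([(48,207),(757,205),(83,110),(721,109)])
fc=lambda p:np.r_[(proj(KT,np.array([P(p,x/1e3,y/1e3,p[3]+z/1e3) for x,y,z in L]))-cad).ravel(),(p[3]-.0795)/.01]
c=least_squares(fc,[.562,-.421,-.46,.0795],x_scale=.01);print("caddy",c.x.round(4),c.fun.round(1))
base=t([(100,71),(703,71)])
for zs in(.0003,.01):
  fb=lambda p:np.r_[(proj(KT,np.array([P(p,-.055,y,p[3]) for y in(-.075,.075)]))-base).ravel(),(p[3]-.05)/zs]
  b=least_squares(fb,[.562,-.421,-.46,.05],x_scale=.01);print("base",b.x.round(4),np.round(b.fun,1))
  d=(b.x[:2]-c.x[:2])*1e3;y=c.x[2];print(d,"uv",d@[np.cos(y),np.sin(y)],d@[-np.sin(y),np.cos(y)],b.x[2]-c.x[2])
E
```

```text
caddy [ 0.5605 -0.4228 -0.4505  0.0788] [-0.9  0.1  0.7  0.3  1.2 -0.1 -1.  -0.4 -0.1]
base [ 0.5604 -0.423  -0.4534  0.05  ] [-0.1  0.1  0.1  0.1 -0.1]
[-0.08370995 -0.18642673] uv 0.005824850721375288 -0.20427518369296396 -0.0028043520833712088
base [ 0.5604 -0.423  -0.4534  0.0499] [-0.  0.  0.  0. -0.]
[-0.04467598 -0.2054497 ] uv 0.049247290239179724 -0.2044021210393117 -0.002803949770415981
```

The fit is aligned within about 0.2 mm. Lowering slowly while watching the force.

```bash
python3 -m inch '[0,0,-1,0,0,0,0, 0,0,-2,0,0,0,0, 0,0,-3,0,0,0,0, 0,0,-3,0,0,0,0]';  python3 -m inch '[0,0,-1,0,0,0,0, 0,0,-2,0,0,0,0, 0,0,-3,0,0,0,0, 0,0,-3,0,0,0,0]'; python3 -m inch '[0,0,-1,0,0,0,0, 0,0,-2,0,0,0,0, 0,0,-3,0,0,0,0, 0,0,-3,0,0,0,0]'
```

```text
clock: 11.98
eef_pos: [0.5519, -0.4174, 0.135]
tool_rot: [0.207, 0.9, -0.085, 0.373]
ft_force: [0.0, -0.2, -4.7]
grip_width: 0.009
grasp_force: 60.6
clock: 12.32
eef_pos: [0.5519, -0.4173, 0.1318]
tool_rot: [0.207, 0.901, -0.085, 0.373]
ft_force: [0.6, -0.3, -5.4]
grip_width: 0.0086
grasp_force: 60.6
clock: 12.65
eef_pos: [0.5519, -0.4174, 0.1288]
tool_rot: [0.208, 0.9, -0.085, 0.373]
ft_force: [0.2, 0.8, -4.7]
grip_width: 0.009
grasp_force: 60.6
```

The load is still full about 5 mm below rim height, so the feet are entering the sockets.

```bash
python3 -m inch '[0,0,-1,0,0,0,0, 0,0,-2,0,0,0,0, 0,0,-3,0,0,0,0, 0,0,-3,0,0,0,0]';  python3 -m inch '[0,0,-1,0,0,0,0, 0,0,-2,0,0,0,0, 0,0,-3,0,0,0,0, 0,0,-3,0,0,0,0]'; python3 -m inch '[0,0,-1,0,0,0,0, 0,0,-2,0,0,0,0, 0,0,-2,0,0,0,0]'
```

```text
clock: 12.98
eef_pos: [0.5519, -0.4173, 0.1258]
tool_rot: [0.207, 0.901, -0.085, 0.373]
ft_force: [-0.1, -0.0, -4.6]
grip_width: 0.0088
grasp_force: 60.6
clock: 13.32
eef_pos: [0.5526, -0.4178, 0.1241]
tool_rot: [0.207, 0.9, -0.085, 0.374]
ft_force: [-0.4, 1.3, -1.2]
grip_width: 0.0092
grasp_force: 61.2
clock: 13.57
eef_pos: [0.5526, -0.4179, 0.122]
tool_rot: [0.207, 0.9, -0.085, 0.374]
ft_force: [-0.3, 0.9, -0.6]
grip_width: 0.0088
grasp_force: 61.2
```

The load came off at TCP z ≈ 0.124, the predicted home height. Opening and backing out along the tool axis.

```bash
python3 -m inch '[0,0,0,0,0,0,10, 0,0,0,0,0,0,20, 0,0,0,0,0,0,35, 0,0,0,0,0,0,35, 0,0,0,0,0,0,35]'; python3 -m inch '[-3,1.5,3,0,0,0,35, -9,4.5,10,0,0,0,35, -20,10,22,0,0,0,35, -34,16,38,0,0,0,35, -50,24,55,0,0,0,35, -65,31,72,0,0,0,35, -80,39,90,0,0,0,35, -80,39,90,0,0,0,35]'
python3 - <<'E'
from rel import *
o=bot.get_obs();print(o["eef_pos"]);im=bot.camera("wrist");KT=cam("wrist",o)
for t,z in(("caddy_mid",.065),("base_rim",.05)):
    for d in bot.spot_point("wrist",t): print(t,d["confidence"],onz(KT,d["uv"],z).round(4))
for p in [[.5604,-.423,-.4534]]:
  for z,c in((.08,(0,255,0)),(.09,(0,0,255)),(.05,(255,0,0))):
    q=proj(KT,box(p,z,z)[:4])[[0,1,3,2]];cv2.polylines(im,[np.round(q*16).astype(np.int32)],True,c,1,cv2.LINE_AA,4);print(z,q.round().tolist())
cv2.imwrite("pics/w6.png",cv2.resize(im,(800,600),interpolation=cv2.INTER_CUBIC))
E
```

```text
clock: 13.98
eef_pos: [0.5522, -0.4176, 0.1214]
tool_rot: [0.207, 0.9, -0.085, 0.373]
ft_force: [0.2, -0.7, -0.0]
grip_width: 0.0301
grasp_force: 0.0
clock: 14.65
eef_pos: [0.4709, -0.3784, 0.2156]
tool_rot: [0.207, 0.899, -0.087, 0.375]
ft_force: [0.8, -0.3, 0.3]
grip_width: 0.0302
grasp_force: 0.0
[ 0.47089257 -0.37838712  0.21562101]
caddy_mid 0.9 [ 0.5626 -0.426   0.065 ]
0.08 [[190.0, 137.0], [374.0, 137.0], [347.0, 205.0], [217.0, 205.0]]
0.09 [[189.0, 146.0], [376.0, 146.0], [348.0, 213.0], [216.0, 213.0]]
0.05 [[196.0, 111.0], [369.0, 111.0], [345.0, 183.0], [219.0, 183.0]]
```

View pics/w6.png

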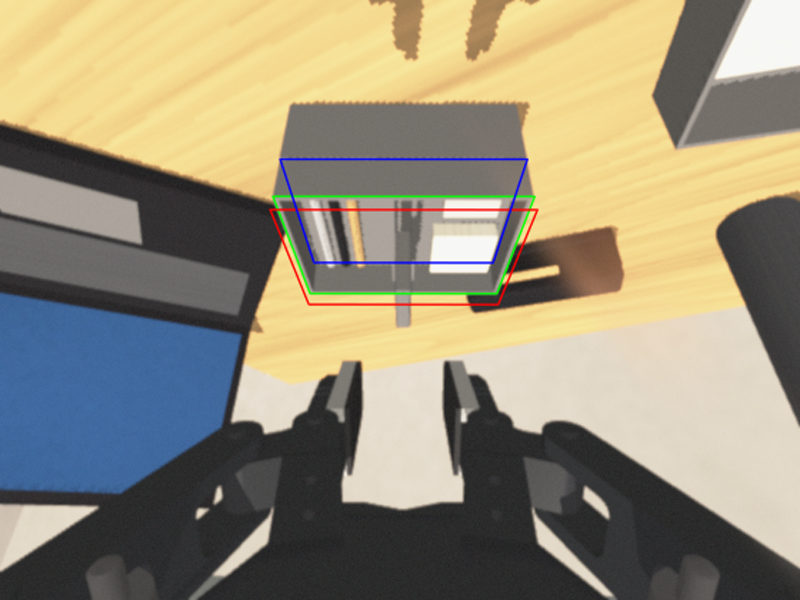

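The caddy's walls meet the tray with no gap. Its top edge fits the green outline for the home height (z = 0.08) at rows 197 to 293, not the red one for standing on the rim. The gripper is clear, so I'm handing in.

```bash
python3 -c "
from workcell import bot
print(bot.job_done())"
```

```text
the job is handed in; nothing more can be done
None
```

The caddy is off the rack and home on the socketed tray, upright and released with the gripper clear. I handed the job in at about 15 s; no verdict came back.

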